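# Take the pile off the glass coaster

## Robot

A 6-joint arm with a two-finger parallel gripper is mounted at the origin on the work surface. World frame = base frame: x ahead of the robot, y to its left, z up, the work surface at z = 0. Lengths are in m, angles in degrees, forces in N, time in s.
With the tool pointing down it reaches from about 0.4 to 0.825 m from the base axis. Payload 7 kg.
Tool frame: the origin (TCP) lies at the very end of the fingers, on their centre line; the grasp point (between the pads) lies 19 mm behind it; z points along the fingers, y is the line along which they close (so a half turn about z gives the same grasp; the last joint's range is limited). The gripper opens to 88 mm and grips with 3 to 60 N. Pads are 19 mm wide; open, the fingers measure 130 mm over their backs; the gripper's body (78 mm by 193 mm) begins 47 mm behind the grasp point.
Start: joints at [84.918, 20.546, 0.682, 0, -70.136, -16.507], TCP at [0.248, 0.628, 0.227] pointing down, gripper open.
Joint ranges: [-176.03, 176.03], [-82.01, 121.73], [-58.28, 71.71], [-173.87, 95.51], [-174.79, -0.11], [-173.66, 173.66]. Speed limits (degrees/s): [136.94, 136.94, 172.46, 180, 180, 180].

## Interface

Orientations are given as [roll, pitch, yaw] about the fixed x, y, z axes, in that order (R = Rz(yaw) Ry(pitch) Rx(roll)).
In Python, from plant import ctrl, cams, workorder gives the robot as it stands.
- The arm moves only by the tool play_rows, never from a script. Its argument "motion" is a list of rows, each an object of numbers: "x", "y", "z": the shift along the tool's x, y, z normalised to -1 to 1, where 1 is 0.025 m; "rx", "ry", "rz": the turn, a rotation vector about the tool's x, y, z normalised to -1 to 1, where 1 is 4 degrees. A call has 1 to 20 rows; each row shifts and turns the commanded pose from where the row before left it, along the tool's axes as they then stand; what a row does not reach is not made up. A row lasts 1/8 s, in which the tool goes at most 62.5 mm and 10.7 degrees, less where a joint would pass 70% of its speed; a pose out of reach is approached as far as the arm can. A call with a number of a shift or a turn outside -1 to 1 is refused whole. A call with a gripper value outside its range is refused whole. "fingers" is the opening, from -1 (shut) to 1 (fully open), set as the call begins (left out, the last holds). The fingers move at their own pace and stop on an object; the grip force is fixed at half the most. Time passes only in rows, so rows that do not move let the fingers close. It gives the time, the measured TCP pose, the force, the opening and the grip force at its end, in the units of the state.
- ctrl.get_obs(): the state, without advancing time (a new reading comes with each control period).
- cams.snapshot(name): name is "side" or "top" or "wrist"; returns the picture (400x640x3 uint8, blue, green, red); there is no depth.
- cams.get_calibration(name): a dict with "vertical_fov" (degrees; the focal length in pixels is half the picture's height over the tangent of half this angle, whatever the lens; pixels are square), "cx", "cy" (the principal point, pixels), "k1" (the pictures are not rectified: a ray, as slopes to the right and down, at radius r is drawn at 1 + k1 r^2 times it, then the intrinsics apply), "position" and "rotation" of the camera in the world. Camera axes: x right, y up, looking along -z (the intrinsics and any distortion apply to the point x, -y, -z); pixel columns grow to the right and rows downward; lengths in m; the calibration is good to about 2 mm. A picture is of the moment at which its call begins: read the wrist's pose just before it. get_calibration takes no time and is no camera call; for the wrist camera it gives the pose at the moment of the call.
- workorder.close_job(): hands the job in; it is judged then, once.
The state is a dict: "clock": time; "joint_pos": joint angles; "qvel": joint speeds; "tau": joint torques, N m; "tool_pos": TCP position; "orientation": TCP orientation; "force": force on the tool from outside, world axes, zero at the start; "moment": the same for the moment, N m; "opening": finger opening in m; "gripper_force": force on a finger pad.
Only numpy, scipy, OpenCV 4.12 (cv2) and the standard library are available. Lean on these libraries where they do the work, as an engineer would, in place of code of your own. Each camera call takes 0.05 s, during which the arm holds its last target. There are 200 camera calls.

## Task

Clear the glass coaster: take the pile on it apart from the top down, one piece at a time without shoving the rest of the pile, and put each piece away lying flat before taking the next. The small eraser goes in the middle of the gap between the other two in the round wooden tray, the round tin in the middle of the cork mat, the birch block flat in the black plastic tray, and the concrete weight in the middle of the notepad, lengthwise and square with it. Leave the coaster where it is, and do not disturb the cactus.

Things in the scene. Friction and masses are not known exactly. Their poses are not given: they have to be found in the camera images.
- eraser: Top of the pile: small dark rubber eraser, a brick 40 (x) by 22 (y) by 18 mm (z), about 25 g, loose. Origin: centre of the underside, z up. x is its length.
- tin: Second from the top: plain round closed aluminium tin, 38 mm diameter, 20 mm high, about 50 g, loose. Origin: centre of the underside, z up. 
- block: Third from the top: plain birch block 62 (x) by 38 (y) by 26 mm (z), about 50 g, loose. Origin: centre of the underside, z up. x is its length.
- weight: Bottom of the pile: grey concrete paperweight, a brick 84 (x) by 50 (y) by 26 mm (z), about 0.23 kg, loose, lying on the coaster. Origin: centre of the underside, z up. x is its length.
- coaster: Round teal glass coaster, 110 mm diameter, 8 mm thick, about 0.19 kg, loose on the desk; the pile of four stands on it. Origin: centre of the underside, z up. 
- eraser_tray: Round wooden tray, 142 mm outer and 132 mm inner diameter, floor 4 mm thick, rim 12 mm above the desk, fixed. Two other erasers (20 by 36 mm, tops 18 mm above the desk) are fixed in it at x = -51 and +51 mm, their length along y, leaving an 82 mm wide empty gap between them, centred on the tray. Origin: centre of the underside, z up. 
- cork_mat: Round cork mat, 80 mm diameter, 5 mm thick, fixed. Origin: centre of the underside, z up. 
- black_tray: Shallow rectangular black plastic tray, outside 92 (x) by 66 (y) mm, inside 84 by 58 mm, floor 4 mm thick, rim 9 mm above the desk, fixed. Origin: centre of the underside, z up. x is its length.
- notepad: White paper notepad with a brown binding strip at one short edge, 120 (x) by 85 (y) mm, 9 mm thick, fixed. Origin: centre of the underside, z up. x is its length.
- cactus: Bystander: small cactus in a round concrete pot, 66 mm diameter, 112 mm high in all, loose. Origin: centre of the underside, z up. 

How it is judged (in metres and radians):
On the way, in this order (a step that is already met when the one before it is completed fails the run):
1. the eraser lies in the gap in the wooden tray, the rest of the pile still where it was (within 30 mm) (horizontal distance between eraser and eraser_tray below 0.015 m and z of eraser in the frame of eraser_tray between 0 and 0.009 m and angle between eraser's own z axis and vertical below 0.15 rad and linear speed of eraser below 0.03 m/s and distance of each of tin, block, weight from where it was at the start of the episode below 0.03 m), for 0.2 s.
2. the tin stands on the cork mat, the rest of the pile still where it was (within 30 mm) (horizontal distance between tin and cork_mat below 0.015 m and z of tin in the frame of cork_mat between 0.001 and 0.01 m and angle between tin's own z axis and vertical below 0.15 rad and linear speed of tin below 0.03 m/s and distance of each of block, weight from where it was at the start of the episode below 0.03 m), for 0.2 s.
3. the birch block lies flat in the black tray, the rest of the pile still where it was (within 30 mm) (horizontal distance between block and black_tray below 0.015 m and z of block in the frame of black_tray between 0 and 0.009 m and angle between block's own z axis and vertical below 0.15 rad and linear speed of block below 0.03 m/s and distance of weight from where it was at the start of the episode below 0.03 m), for 0.2 s.
4. the concrete weight lies square on the notepad (horizontal distance between weight and notepad below 0.015 m and z of weight in the frame of notepad between 0.005 and 0.014 m and angle between weight's own z axis and vertical below 0.15 rad and linear speed of weight below 0.03 m/s and angle between the x axis of weight and the x axis of notepad, either way round below 0.26 rad), for 0.2 s.
At the end, for the whole second after the job is handed in: Each piece rests level (0.15 rad) on its own place, centre within 15 mm of the place's centre: eraser in the wooden tray's gap, tin on cork mat, block in black tray, weight on notepad, lengths in line within 0.26 rad. Coaster within 30 mm of its start (all of step 4 and horizontal distance between eraser and eraser_tray below 0.015 m and z of eraser in the frame of eraser_tray between 0 and 0.009 m and angle between each of eraser, tin, block's own z axis and vertical below 0.15 rad and linear speed of each of eraser, tin, block below 0.03 m/s and horizontal distance between tin and cork_mat below 0.015 m and z of tin in the frame of cork_mat between 0.001 and 0.01 m and horizontal distance between block and black_tray below 0.015 m and z of block in the frame of black_tray between 0 and 0.009 m and distance of coaster from where it was at the start of the episode below 0.03 m); the robot touches nothing.
It fails at once if the cactus is shifted by more than 30 mm or tipped (distance of cactus from where it was at the start of the episode above 0.03 m or angle between cactus's own z axis and vertical above 0.4 rad).
It also fails if it takes over 115 s, if anything falls off the work surface, if the arm or the gripper's body presses on something with over 40 N, if the wrist force passes 120 N, or if a joint passes its speed limit or range.

## Working session

There is one attempt and no reset: what is moved stays moved. The work goes in short steps, Python scripts to look and compute and a tool call to move; the robot and the scene stay as the last step left them, time stands still between calls to the robot, and variables do not carry over. Pictures are saved under pics/ and viewed, at most 14 in all, crops included, and the job is handed in when it is done.

Besides the shell and the picture viewer there is one more tool, called after ">>>" as a command line: name --argument value ..., lists and objects as JSON in quotes. play_rows: Moves the arm, as the interface text tells. Its arguments: {"type":"object","properties":{"motion":{"type":"array"},"fingers":{"type":"number"}},"required":["motion"]}

```bash
mkdir -p pics; ls; python3 - <<'E'
from plant import ctrl,cams,workorder
import cv2
o=ctrl.get_obs();print(o['clock'],o['tool_pos'],o['orientation'],o['opening'])
for n in ('top','side','wrist'):
    print(n,cams.get_calibration(n)); cv2.imwrite(f'pics/{n}0.png',cams.snapshot(n))
E
```

```text
pics
0.0 [0.24820802 0.62718134 0.22562042] [ 1.79905175e+02 -6.27872732e-03 -2.15973680e+01] 0.0875153190254748
top {'vertical_fov': 47.45262539008513, 'cx': 324.644407333559, 'cy': 198.00641934130311, 'k1': -0.0888031667142808, 'position': array([0.29347673, 0.0033478 , 1.42537008]), 'rotation': array([ 10.10523889,   0.79307099, -88.55339145])}
side {'vertical_fov': 48.05848712611361, 'cx': 321.116800744772, 'cy': 206.7828806157987, 'k1': -0.004963084884699914, 'position': array([0.31093631, 0.66416776, 0.89351935]), 'rotation': array([  41.54950434,    0.76389085, -161.44098456])}
wrist {'vertical_fov': 62.92187981735051, 'cx': 316.6698436158927, 'cy': 206.39690726510744, 'k1': 0.018237897201957287, 'position': array([0.32193223, 0.59819167, 0.38526401]), 'rotation': array([-1.69426219e+01, -5.80746112e-02, -1.11507716e+02])}
```

View pics/top0.png

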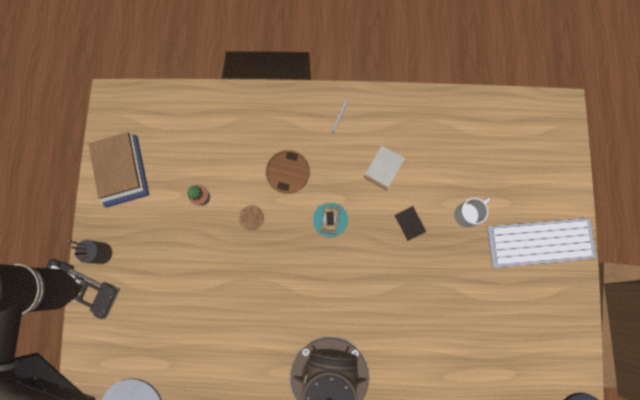

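View pics/side0.png

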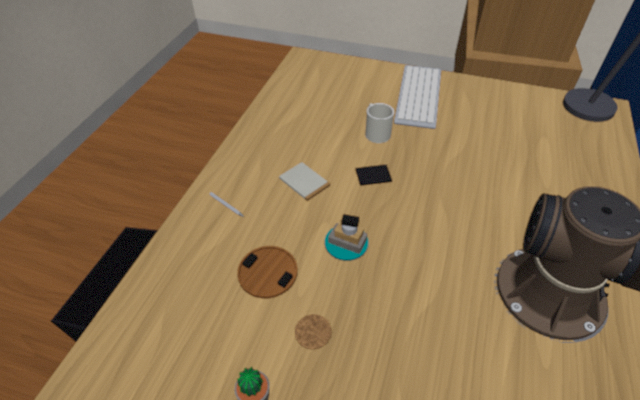

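The top view shows the coaster and pile at about (330,219), the round tray at (288,172), cork at (252,217), black tray at (410,223), notepad at (384,167) and cactus at (198,195). The side view shows the same objects. Next I'll enlarge both.

```bash
cat > h.py <<'E'
import numpy as np,cv2
from scipy.spatial.transform import Rotation as R
from plant import ctrl,cams,workorder
def par(c):
    f=200/np.tan(np.radians(c['vertical_fov']/2)); return f,np.array([[f,0,c['cx']],[0,f,c['cy']],[0,0,1]]),np.array([c['k1'],0,0,0,0.])
def ray(c,uv):
    f,K,d=par(c); p=cv2.undistortPoints(np.array([[uv]],float),K,d)[0,0]
    return R.from_euler('xyz',c['rotation'],degrees=True).apply([p[0],-p[1],-1])
def onz(c,uv,z):
    r=ray(c,uv); return c['position']+r*(z-c['position'][2])/r[2]
def proj(c,P):
    f,K,d=par(c); q=R.from_euler('xyz',c['rotation'],degrees=True).inv().apply(np.atleast_2d(P)-c['position'])*[1,-1,-1]
    return cv2.projectPoints(q.reshape(-1,1,3),np.zeros(3),np.zeros(3),K,d)[0][:,0]
def crop(im,x0,y0,x1,y1,s,name):
    cv2.imwrite('pics/'+name,cv2.resize(im[y0:y1,x0:x1],None,fx=s,fy=s,interpolation=cv2.INTER_CUBIC))
E
python3 - <<'E'
from h import *
t=cv2.imread('pics/top0.png');s=cv2.imread('pics/side0.png')
crop(t,225,140,435,250,3.8,'t1.png'); crop(s,225,150,405,360,2.8,'s1.png')
E
```

```text
(no output)
```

View pics/t1.png

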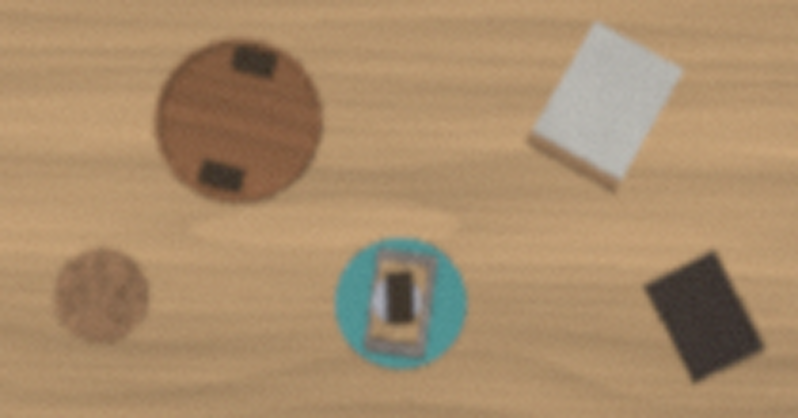

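View pics/s1.png

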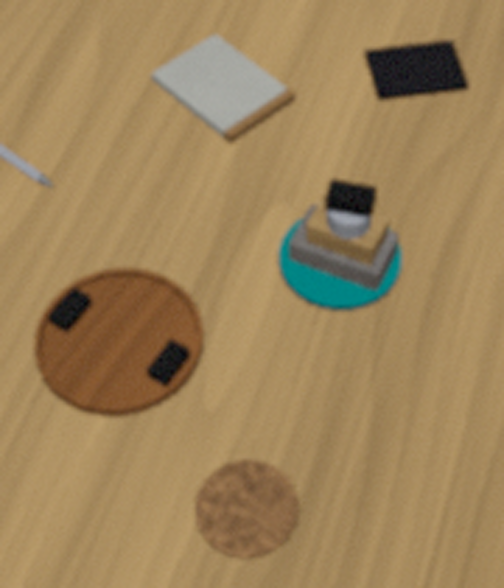

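Top crop: tray rim spans x 155–323, y 38–203, with its erasers at (254,61) and (221,177). Cork is at (101,295), coaster at (401,303) and eraser at (400,298). In the side crop the pile's eraser top is at (352,188), and the tray centre is at (120,341).

```bash
python3 - <<'E'
from h import *
t=cams.get_calibration('top');s=cams.get_calibration('side')
T=lambda p,z:onz(t,[225+(p[0]+.5)/3.8-.5,140+(p[1]+.5)/3.8-.5],z)
S=lambda p,z:onz(s,[225+(p[0]+.5)/2.8-.5,150+(p[1]+.5)/2.8-.5],z)
np.set_printoptions(precision=4,suppress=True)
def quad(n,F,ps,z):
    P=np.array([F(p,z)[:2] for p in ps]); e=np.roll(P,-1,0)-P
    print(n,P.mean(0),'edges',np.linalg.norm(e,axis=1)*1e3,'ang',np.degrees(np.arctan2(e[:,1],e[:,0])))
def circ(n,F,x0,x1,y0,y1,z):
    a,b,c,d=[F(p,z)[:2] for p in ((x0,(y0+y1)/2),(x1,(y0+y1)/2),((x0+x1)/2,y0),((x0+x1)/2,y1))]
    print(n,(a+b+c+d)/4,np.linalg.norm(a-b)*1e3,np.linalg.norm(c-d)*1e3)
circ('tray',T,155,323,38,203,.012);circ('trayS',S,36,203,269,413,.010)
for F,ps in((T,((254,61),(221,177))),(S,((70,311),(169,363)))):
    a,b=[F(p,.018)[:2] for p in ps]; print('er',(a+b)/2,np.linalg.norm(a-b),np.degrees(np.arctan2(*(a-b)[::-1])))
circ('cork',T,53,149,247,344,.005);circ('corkS',S,195,299,459,559,.005)
circ('coaster',T,335,467,237,370,.008);circ('coasterS',S,279,401,208,309,.006)
quad('pad',T,((597,22),(684,70),(615,191),(527,141)),.008);quad('padS',S,((215,36),(294,94),(231,137),(152,76)),.009)
quad('blk',T,((714,250),(765,350),(695,383),(643,288)),.009);quad('blkS',S,((365,50),(455,41),(468,88),(379,99)),.009)
quad('weight',T,((380,247),(437,256),(422,357),(366,348)),.034)
quad('eraser',T,((386,272),(411,272),(413,323),(388,323)),.098);quad('eraserS',S,((333,180),(376,185),(372,214),(327,209)),.089)
print('cact',onz(t,[200,196],.05),onz(s,[252,388],.05))
c=cams.get_calibration('wrist');o=ctrl.get_obs()
print(R.from_euler('xyz',o['orientation'],degrees=True).inv().apply(c['position']-o['tool_pos']))
E
```

```text
tray [0.629  0.1501] 141.63843175529655 142.56373033580854
trayS [0.6274 0.1543] 139.77926471165725 143.36215139938093
er [0.6288 0.1507] 0.10307409096454427 -13.264868770089938
er [0.6262 0.1565] 0.10086401996988077 -12.48651191094462
cork [0.4786 0.26  ] 80.4460438096127 81.4324506102652
corkS [0.477  0.2618] 78.9564477452485 81.49799670338298
coaster [0.4776 0.0103] 109.00943458796154 110.68795070894747
coasterS [0.4771 0.0125] 107.52835019366121 111.45920844497189
pad [ 0.6494 -0.1585] edges [ 84.1781 120.8984  84.587  120.4032] ang [-118.7251  151.0549   60.9379  -29.1399]
padS [ 0.6483 -0.1554] edges [117.0036  83.404  116.6572  84.3928] ang [ 152.0015   61.5489  -27.5118 -118.2078]
blk [ 0.4713 -0.24  ] edges [92.3073 64.4988 88.6303 67.7709] ang [-153.2482  116.0947   28.8275  -60.7149]
blkS [ 0.4703 -0.236 ] edges [93.5345 68.1441 89.8334 70.5768] ang [-154.0301  113.7885   27.5472  -63.1035]
weight [0.4755 0.01  ] edges [47.0247 83.3717 45.7701 83.3701] ang [-97.77   172.7916  82.2008  -6.3461]
eraser [0.4705 0.0111] edges [19.393  39.8143 19.2961 39.8248] ang [ -88.6743 -176.5037   91.3456    3.6354]
eraserS [0.47   0.0096] edges [36.3902 31.6958 37.3074 32.0828] ang [-170.8414   99.4088    9.7391  -82.2291]
cact [0.5356 0.4158 0.05  ] [0.5386 0.4243 0.05  ]
[ 0.0792  0.0001 -0.1595]
```

Sizes check out and the two cameras agree to about 3 mm. Now moving above the pile.

>>> play_rows --motion '[{"x": 0.87,"y": 0.98},{"x": 0.87,"y": 0.98},{"x": 0.87,"y": 0.98},{"x": 0.87,"y": 0.98},{"x": 0.87,"y": 0.98},{"x": 0.87,"y": 0.98},{"x": 0.87,"y": 0.98},{"x": 0.87,"y": 0.98},{"x": 0.87,"y": 0.98},{"x": 0.87,"y": 0.98},{"x": 0.87,"y": 0.98},{"x": 0.87,"y": 0.98},{"x": 0.87,"y": 0.98},{"x": 0.87,"y": 0.98},{"x": 0.87,"y": 0.98},{"x": 0.87,"y": 0.98},{"x": 0.87,"y": 0.98},{"x": 0.87,"y": 0.98},{"x": 0.87,"y": 0.98},{"x": 0.87,"y": 0.98}]' --fingers 1

```text
$.motion[0]: bad value
```

>>> play_rows --motion '[{"rz": -0.95},{"rz": -0.95},{"rz": -0.95},{"rz": -0.95},{"rz": -0.95},{"rz": -0.95},{}]'

```text
$.motion[0]: bad value
```

```bash
cat >> h.py <<'E'
def go(x,y,z,yaw):
    o=ctrl.get_obs(); Rm=R.from_euler('xyz',o['orientation'],degrees=True)
    d=Rm.inv().apply(np.array([x,y,z])-o['tool_pos'])/.025
    e=(yaw-o['orientation'][2]+90)%180-90
    tilt=Rm.apply([0,0,1])
    print('t',o['clock'],'tcp',o['tool_pos'].round(4),o['orientation'].round(2),'| units xyz',d.round(2),'rz',round(-e/4,2),'open',round(float(o['opening']),4),o['force'].round(1))
E
python3 - <<'E'
from h import *
go(.4705,.0105,.15,1)
c=cams.get_calibration('wrist');im=cams.snapshot('wrist');cv2.imwrite('pics/w1.png',im);np.save('w1.npy',c,allow_pickle=True)
print(proj(c,[[.4705,.0105,.098],[.4705,.0105,.0]]))
E
```

```text
t 0.15 tcp [0.2483 0.6273 0.2259] [ 1.7993e+02 -1.0000e-02 -2.1590e+01] | units xyz [17.34 19.67  3.06] rz -5.65 open 0.0877 [ 0.6 -0.5 -0.5]
[[1492.1811735  -802.07265487]
 [ 990.80973485 -411.16697264]]
```

View pics/w1.png

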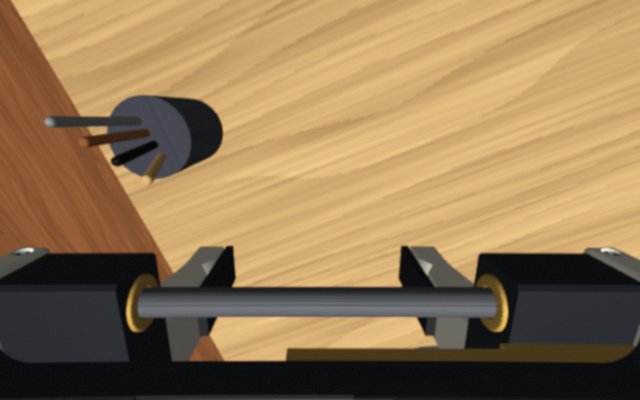

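The move was refused, so the wrist view only shows the pencil pot and the fingers (tips at about (225,250) and (410,250)). Rows probably need all six keys, so I'll retry that way.

>>> play_rows --motion '[{"x": 0.87,"y": 0.98,"z": 0,"rx": 0,"ry": 0,"rz": 0},{"x": 0.87,"y": 0.98,"z": 0,"rx": 0,"ry": 0,"rz": 0},{"x": 0.87,"y": 0.98,"z": 0,"rx": 0,"ry": 0,"rz": 0},{"x": 0.87,"y": 0.98,"z": 0,"rx": 0,"ry": 0,"rz": 0},{"x": 0.87,"y": 0.98,"z": 0,"rx": 0,"ry": 0,"rz": 0},{"x": 0.87,"y": 0.98,"z": 0,"rx": 0,"ry": 0,"rz": 0},{"x": 0.87,"y": 0.98,"z": 0,"rx": 0,"ry": 0,"rz": 0},{"x": 0.87,"y": 0.98,"z": 0,"rx": 0,"ry": 0,"rz": 0},{"x": 0.87,"y": 0.98,"z": 0,"rx": 0,"ry": 0,"rz": 0},{"x": 0.87,"y": 0.98,"z": 0,"rx": 0,"ry": 0,"rz": 0},{"x": 0.87,"y": 0.98,"z": 0,"rx": 0,"ry": 0,"rz": 0},{"x": 0.87,"y": 0.98,"z": 0,"rx": 0,"ry": 0,"rz": 0},{"x": 0.87,"y": 0.98,"z": 0,"rx": 0,"ry": 0,"rz": 0},{"x": 0.87,"y": 0.98,"z": 0,"rx": 0,"ry": 0,"rz": 0},{"x": 0.87,"y": 0.98,"z": 0,"rx": 0,"ry": 0,"rz": 0},{"x": 0.87,"y": 0.98,"z": 0,"rx": 0,"ry": 0,"rz": 0},{"x": 0.87,"y": 0.98,"z": 0,"rx": 0,"ry": 0,"rz": 0},{"x": 0.87,"y": 0.98,"z": 0,"rx": 0,"ry": 0,"rz": 0},{"x": 0.87,"y": 0.98,"z": 0,"rx": 0,"ry": 0,"rz": 0},{"x": 0.87,"y": 0.98,"z": 0,"rx": 0,"ry": 0,"rz": 0}]' --fingers 1

```text
clock: 2.7
tool_pos: [0.4727, 0.0109, 0.2266]
orientation: [-180.0, -0.0, -21.6]
force: [0.2, -0.6, 0.3]
opening: 0.0876
gripper_force: 0.0
```

>>> play_rows --motion '[{"x": 0,"y": 0,"z": 0,"rx": 0,"ry": 0,"rz": -0.95},{"x": 0,"y": 0,"z": 0,"rx": 0,"ry": 0,"rz": -0.95},{"x": 0,"y": 0,"z": 0,"rx": 0,"ry": 0,"rz": -0.95},{"x": 0,"y": 0,"z": 0,"rx": 0,"ry": 0,"rz": -0.95},{"x": 0,"y": 0,"z": 0,"rx": 0,"ry": 0,"rz": -0.95},{"x": 0,"y": 0,"z": 0,"rx": 0,"ry": 0,"rz": -0.95},{"x": 0,"y": 0,"z": 0,"rx": 0,"ry": 0,"rz": 0}]'

```text
clock: 3.58
tool_pos: [0.4724, 0.0119, 0.2265]
orientation: [-180.0, 0.0, 1.2]
force: [-0.3, 0.6, -0.2]
opening: 0.0875
gripper_force: 0.0
```

```bash
python3 - <<'E'
from h import *
go(.4705,.0105,.15,1)
c=cams.get_calibration('wrist');im=cams.snapshot('wrist');crop(im,160,60,480,280,2.5,'w2.png');np.save('w2.npy',c,allow_pickle=True)
print(proj(c,[[.4705,.0105,.098],[.4705,.0105,.0]]))
E
```

```text
t 3.575 tcp [0.4724 0.0119 0.2265] [-180.      0.      1.19] | units xyz [-0.08  0.06  3.06] rz 0.05 open 0.0875 [-0.3  0.6 -0.2]
[[317.97767671 199.50302175]
 [317.68178392 177.37973797]]
```

View pics/w2.png

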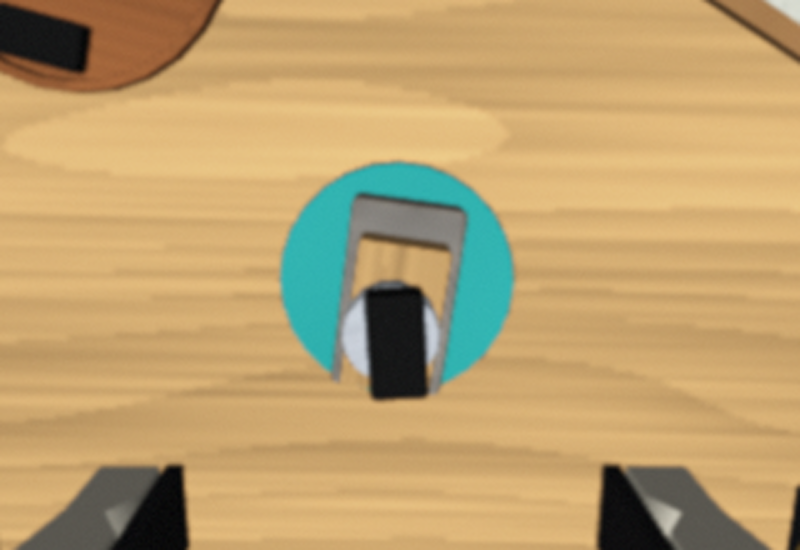

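The wrist crop shows the eraser top corners at (367,291), (420,287), (428,393) and (374,398). The tin spans x 341–440, the block's far edge runs (362,236)–(450,247), and the weight's far edge (357,195)–(467,210).

```bash
python3 - <<'E'
from h import *
np.set_printoptions(precision=4,suppress=True)
c=np.load('w2.npy',allow_pickle=True).item()
W=lambda p,z:onz(c,[160+(p[0]+.5)/2.5-.5,60+(p[1]+.5)/2.5-.5],z)[:2]
def edges(n,ps,z):
    P=np.array([W(p,z) for p in ps]);e=np.roll(P,-1,0)-P
    print(n,P.mean(0),np.linalg.norm(e,axis=1)*1e3,np.degrees(np.arctan2(e[:,1],e[:,0])))
edges('er',((367,291),(420,287),(428,393),(374,398)),.098)
edges('block far',((362,236),(450,247)),.060); edges('weight far',((357,195),(467,210)),.034);edges('weight left',((357,195),(333,378)),.034)
a,b,t=W((341,335),.08),W((440,335),.08),W((390,281),.08);print('tin',(a+b)/2,np.linalg.norm(a-b),t)
a,b,t=W((281,275),.008),W((514,275),.008),W((398,161),.008);print('coaster',(a+b)/2,np.linalg.norm(a-b),t)
E
```

```text
er [0.4729 0.01  ] [19.0322 40.1829 20.2041 40.6174] [ -84.3438 -173.9151   96.8653    4.4334]
block far [0.5046 0.007 ] [35.345 35.345] [-95.8389  84.1611]
weight far [0.5173 0.0044] [47.1079 47.1079] [-96.3705  83.6295]
weight left [0.4792 0.0328] [82.1232 82.1232] [172.9451  -7.0549]
tin [0.4712 0.0125] 0.03830456704690365 [0.4924 0.0131]
coaster [0.4813 0.0096] 0.10889661626667772 [0.533  0.0106]
```

>>> play_rows --motion '[{"x": 0,"y": 0.06,"z": 0,"rx": 0,"ry": 0,"rz": -0.95},{"x": 0,"y": 0,"z": 1,"rx": 0,"ry": 0,"rz": 0},{"x": 0,"y": 0,"z": 1,"rx": 0,"ry": 0,"rz": 0},{"x": 0,"y": 0,"z": 1,"rx": 0,"ry": 0,"rz": 0},{"x": 0,"y": 0,"z": 1,"rx": 0,"ry": 0,"rz": 0},{"x": 0,"y": 0,"z": 1,"rx": 0,"ry": 0,"rz": 0},{"x": 0,"y": 0,"z": 0.4,"rx": 0,"ry": 0,"rz": 0},{"x": 0,"y": 0,"z": 0.22,"rx": 0,"ry": 0,"rz": 0},{"x": 0,"y": 0,"z": 0,"rx": 0,"ry": 0,"rz": 0},{"x": 0,"y": 0,"z": 0,"rx": 0,"ry": 0,"rz": 0}]'

```text
clock: 4.88
tool_pos: [0.4731, 0.0106, 0.0868]
orientation: [-180.0, -0.1, 5.0]
force: [0.5, -0.0, 0.7]
opening: 0.0878
gripper_force: 0.0
```

>>> play_rows --motion '[{"x": -0.03,"y": 0,"z": 0.08,"rx": 0,"ry": 0,"rz": 0},{"x": 0,"y": 0,"z": 0,"rx": 0,"ry": 0,"rz": 0}]'

```text
clock: 5.12
tool_pos: [0.4718, 0.0104, 0.0842]
orientation: [-180.0, -0.0, 5.0]
force: [0.0, -0.4, 0.6]
opening: 0.0878
gripper_force: 0.0
```

>>> play_rows --motion '[{"x": 0,"y": 0,"z": 0,"rx": 0,"ry": 0,"rz": 0},{"x": 0,"y": 0,"z": 0,"rx": 0,"ry": 0,"rz": 0},{"x": 0,"y": 0,"z": 0,"rx": 0,"ry": 0,"rz": 0},{"x": 0,"y": 0,"z": 0,"rx": 0,"ry": 0,"rz": 0},{"x": 0,"y": 0,"z": 0,"rx": 0,"ry": 0,"rz": 0},{"x": 0,"y": 0,"z": 0,"rx": 0,"ry": 0,"rz": 0},{"x": 0,"y": 0,"z": 0,"rx": 0,"ry": 0,"rz": 0},{"x": 0,"y": 0,"z": 0,"rx": 0,"ry": 0,"rz": 0}]' --fingers -1

```text
clock: 6.12
tool_pos: [0.4719, 0.0104, 0.0841]
orientation: [180.0, 0.0, 5.0]
force: [0.5, 0.6, 0.5]
opening: 0.0217
gripper_force: 30.0
```

>>> play_rows --motion '[{"x": 0,"y": 0,"z": -0.4,"rx": 0,"ry": 0,"rz": 0},{"x": 0,"y": 0,"z": -0.9,"rx": 0,"ry": 0,"rz": 0},{"x": 0,"y": 0,"z": -0.9,"rx": 0,"ry": 0,"rz": 0},{"x": 0.84,"y": -0.64,"z": 0,"rx": 0,"ry": 0,"rz": 0},{"x": 0.84,"y": -0.64,"z": 0,"rx": 0,"ry": 0,"rz": 0},{"x": 0.84,"y": -0.64,"z": 0,"rx": 0,"ry": 0,"rz": 0},{"x": 0.84,"y": -0.64,"z": 0,"rx": 0,"ry": 0,"rz": 0},{"x": 0.84,"y": -0.64,"z": 0,"rx": 0,"ry": 0,"rz": 0},{"x": 0.84,"y": -0.64,"z": 0,"rx": 0,"ry": 0,"rz": 0},{"x": 0.84,"y": -0.64,"z": 0,"rx": 0,"ry": 0,"rz": 0},{"x": 0.84,"y": -0.64,"z": 0,"rx": 0,"ry": 0,"rz": 0},{"x": 0,"y": 0,"z": 0,"rx": 0,"ry": 0,"rz": 0.9},{"x": 0,"y": 0,"z": 0,"rx": 0,"ry": 0,"rz": 0.9},{"x": 0,"y": 0,"z": 0,"rx": 0,"ry": 0,"rz": 0.9},{"x": 0,"y": 0,"z": 0,"rx": 0,"ry": 0,"rz": 0.9},{"x": 0,"y": 0,"z": 0,"rx": 0,"ry": 0,"rz": 0.9},{"x": 0,"y": 0,"z": 0,"rx": 0,"ry": 0,"rz": 0}]'

```text
clock: 8.25
tool_pos: [0.6281, 0.1526, 0.1396]
orientation: [-180.0, -0.0, -13.0]
force: [-1.6, -0.5, -1.3]
opening: 0.0217
gripper_force: 30.0
```

```bash
python3 - <<'E'
from h import *
go(.628,.152,.010,-13)
c=cams.get_calibration('wrist');im=cams.snapshot('wrist');crop(im,100,40,500,340,2,'w3.png');np.save('w3.npy',c,allow_pickle=True)
print((proj(c,[[.628,.152,.004]])-[100,40])*2)
E
```

```text
t 8.25 tcp [0.6281 0.1526 0.1396] [-1.7999e+02 -2.0000e-02 -1.2960e+01] | units xyz [-0.    0.02  5.19] rz 0.01 open 0.0217 [-1.6 -0.5 -1.3]
[[434.37187189 310.82782051]]
```

View pics/w3.png

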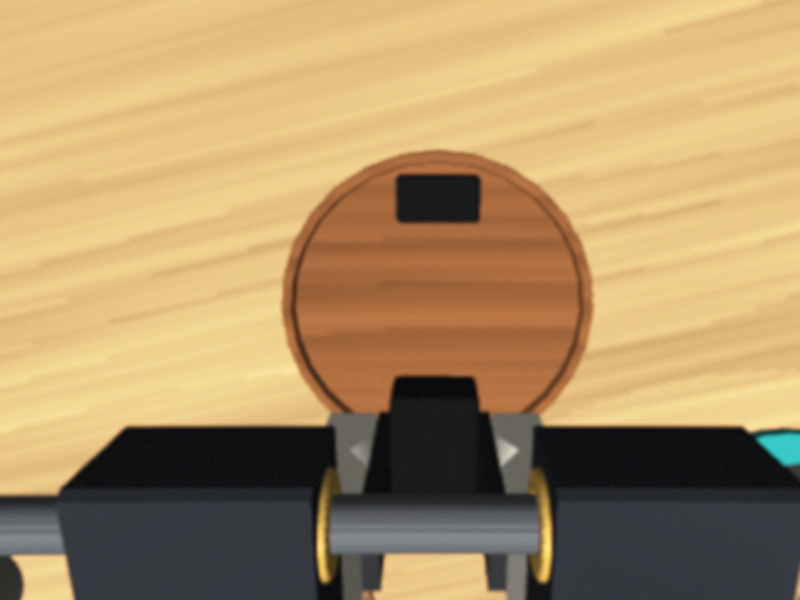

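The tray rim spans x 283–592 and the predicted floor centre (434,311) matches within 2 mm. The eraser hangs level in the fingers, so I'll lower it.

>>> play_rows --motion '[{"x": 0,"y": 0.05,"z": 1,"rx": 0,"ry": 0,"rz": 0},{"x": 0,"y": 0,"z": 1,"rx": 0,"ry": 0,"rz": 0},{"x": 0,"y": 0,"z": 1,"rx": 0,"ry": 0,"rz": 0},{"x": 0,"y": 0,"z": 1,"rx": 0,"ry": 0,"rz": 0},{"x": 0,"y": 0,"z": 0.6,"rx": 0,"ry": 0,"rz": 0},{"x": 0,"y": 0,"z": 0.3,"rx": 0,"ry": 0,"rz": 0},{"x": 0,"y": 0,"z": 0.2,"rx": 0,"ry": 0,"rz": 0},{"x": 0,"y": 0,"z": 0.12,"rx": 0,"ry": 0,"rz": 0},{"x": 0,"y": 0,"z": 0,"rx": 0,"ry": 0,"rz": 0},{"x": 0,"y": 0,"z": 0,"rx": 0,"ry": 0,"rz": 0}]'

```text
clock: 9.55
tool_pos: [0.628, 0.1515, 0.009]
orientation: [-180.0, -0.0, -13.0]
force: [-0.1, -0.8, 0.5]
opening: 0.0218
gripper_force: 30.0
```

>>> play_rows --motion '[{"x": 0,"y": 0,"z": 0.03,"rx": 0,"ry": 0,"rz": 0},{"x": 0,"y": 0,"z": 0,"rx": 0,"ry": 0,"rz": 0}]'

```text
clock: 9.8
tool_pos: [0.628, 0.1514, 0.0081]
orientation: [-180.0, -0.0, -13.0]
force: [-0.0, 0.2, 0.9]
opening: 0.0218
gripper_force: 30.0
```

>>> play_rows --motion '[{"x": 0,"y": 0,"z": 0,"rx": 0,"ry": 0,"rz": 0},{"x": 0,"y": 0,"z": 0,"rx": 0,"ry": 0,"rz": 0},{"x": 0,"y": 0,"z": 0,"rx": 0,"ry": 0,"rz": 0},{"x": 0,"y": 0,"z": 0,"rx": 0,"ry": 0,"rz": 0},{"x": 0,"y": 0,"z": -0.3,"rx": 0,"ry": 0,"rz": 0},{"x": 0,"y": 0,"z": -1,"rx": 0,"ry": 0,"rz": 0},{"x": 0,"y": 0,"z": -1,"rx": 0,"ry": 0,"rz": 0},{"x": 0,"y": 0,"z": -1,"rx": 0,"ry": 0,"rz": 0},{"x": 0,"y": 0,"z": -1,"rx": 0,"ry": 0,"rz": 0},{"x": 0,"y": 0,"z": -1,"rx": 0,"ry": 0,"rz": 0}]' --fingers 0

```text
clock: 11.05
tool_pos: [0.6277, 0.1513, 0.1418]
orientation: [-180.0, -0.0, -13.0]
force: [0.5, 0.1, 0.2]
opening: 0.0439
gripper_force: 0.0
```

>>> play_rows --motion '[{"x": -0.6,"y": 0.86,"z": -0.25,"rx": 0,"ry": 0,"rz": 0},{"x": -0.6,"y": 0.86,"z": -0.25,"rx": 0,"ry": 0,"rz": 0},{"x": -0.6,"y": 0.86,"z": -0.25,"rx": 0,"ry": 0,"rz": 0},{"x": -0.6,"y": 0.86,"z": -0.25,"rx": 0,"ry": 0,"rz": 0},{"x": -0.6,"y": 0.86,"z": 0,"rx": 0,"ry": 0,"rz": 0},{"x": -0.6,"y": 0.86,"z": 0,"rx": 0,"ry": 0,"rz": 0},{"x": -0.6,"y": 0.86,"z": 0,"rx": 0,"ry": 0,"rz": 0},{"x": -0.6,"y": 0.83,"z": 0,"rx": 0,"ry": 0,"rz": 0},{"x": 0,"y": 0,"z": 0,"rx": 0,"ry": 0,"rz": -0.8},{"x": 0,"y": 0,"z": 0,"rx": 0,"ry": 0,"rz": -0.8},{"x": 0,"y": 0,"z": 0,"rx": 0,"ry": 0,"rz": 0}]' --fingers 1

```text
clock: 12.42
tool_pos: [0.4724, 0.0114, 0.1659]
orientation: [-180.0, -0.0, -6.6]
force: [-0.5, 0.2, -0.7]
opening: 0.0876
gripper_force: 0.0
```

```bash
python3 - <<'E'
from h import *
go(.4715,.0115,.0645,-6.5)
c=cams.get_calibration('wrist');im=cams.snapshot('wrist');crop(im,160,100,480,340,2.5,'w4.png');np.save('w4.npy',c,allow_pickle=True)
s=cams.snapshot('side');cv2.imwrite('pics/s4full.png',s);crop(s,225,150,405,360,2.8,'s4.png')
E
```

```text
t 12.425 tcp [0.4724 0.0114 0.1659] [-1.7998e+02 -5.0000e-02 -6.6100e+00] | units xyz [-0.04  0.    4.06] rz -0.03 open 0.0876 [-0.5  0.2 -0.7]
```

View pics/w4.png

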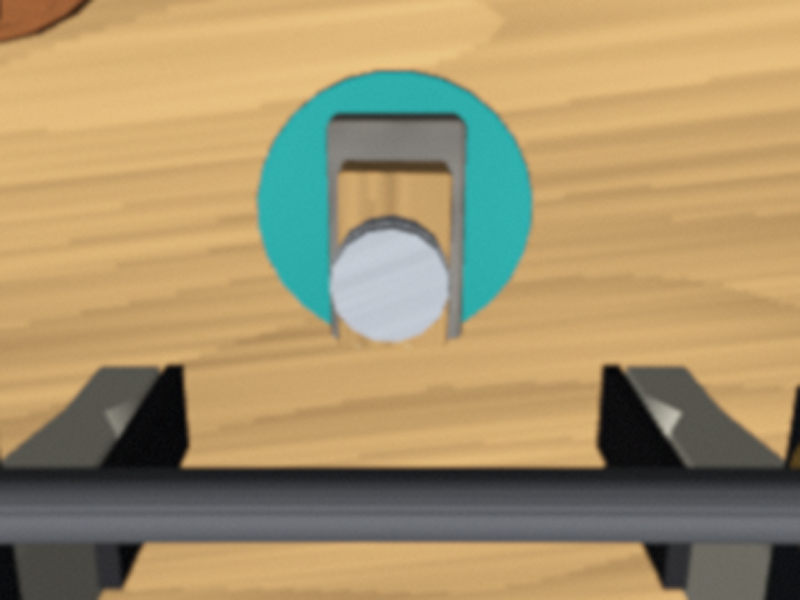

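View pics/s4.png

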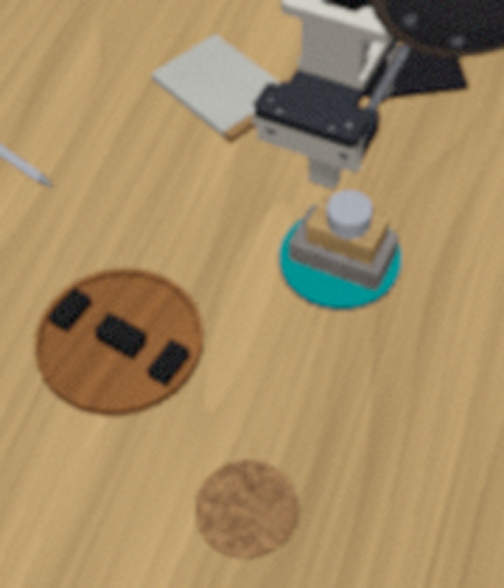

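The eraser sits flat and centred between the other two (side crop (121,335), midpoint of (70,310) and (169,363)). The tin's top circle is centred at (389,285) in the wrist crop, and the block and weight edges are parallel to the tool.

```bash
python3 - <<'E'
from h import *
np.set_printoptions(precision=4,suppress=True)
c=np.load('w4.npy',allow_pickle=True).item()
W=lambda p,z:onz(c,[160+(p[0]+.5)/2.5-.5,100+(p[1]+.5)/2.5-.5],z)[:2]
print('tin',W((389.5,285),.08),np.linalg.norm(W((330,285),.08)-W((449,285),.08)))
for n,a,b,z,l in(('block',(338,170),(452,170),.06,.031),('weight',(328,118),(466,118),.034,.042)):
    m=(W(a,z)+W(b,z))/2;print(n,m-l*np.array([np.cos(np.radians(-6.5)),np.sin(np.radians(-6.5))]),np.linalg.norm(W(a,z)-W(b,z)))
E
```

```text
tin [0.4709 0.0124] 0.037618251632666605
block [0.4728 0.0104] 0.03735623529683438
weight [0.4756 0.0093] 0.048721452710400646
```

>>> play_rows --motion '[{"x": -0.06,"y": -0.02,"z": 1,"rx": 0,"ry": 0,"rz": 0},{"x": 0,"y": 0,"z": 1,"rx": 0,"ry": 0,"rz": 0},{"x": 0,"y": 0,"z": 1,"rx": 0,"ry": 0,"rz": 0},{"x": 0,"y": 0,"z": 0.5,"rx": 0,"ry": 0,"rz": 0},{"x": 0,"y": 0,"z": 0.3,"rx": 0,"ry": 0,"rz": 0},{"x": 0,"y": 0,"z": 0.25,"rx": 0,"ry": 0,"rz": 0},{"x": 0,"y": 0,"z": 0,"rx": 0,"ry": 0,"rz": 0},{"x": 0,"y": 0,"z": 0,"rx": 0,"ry": 0,"rz": 0}]'

```text
clock: 13.52
tool_pos: [0.4712, 0.0122, 0.0645]
orientation: [-180.0, -0.0, -6.6]
force: [0.8, 0.8, 0.1]
opening: 0.0878
gripper_force: 0.0
```

>>> play_rows --motion '[{"x": 0,"y": 0,"z": 0,"rx": 0,"ry": 0,"rz": 0},{"x": 0,"y": 0,"z": 0,"rx": 0,"ry": 0,"rz": 0},{"x": 0,"y": 0,"z": 0,"rx": 0,"ry": 0,"rz": 0},{"x": 0,"y": 0,"z": 0,"rx": 0,"ry": 0,"rz": 0},{"x": 0,"y": 0,"z": 0,"rx": 0,"ry": 0,"rz": 0},{"x": 0,"y": 0,"z": 0,"rx": 0,"ry": 0,"rz": 0},{"x": 0,"y": 0,"z": 0,"rx": 0,"ry": 0,"rz": 0}]' --fingers -1

```text
clock: 14.4
tool_pos: [0.4709, 0.0121, 0.0641]
orientation: [180.0, 0.0, -6.6]
force: [0.3, 1.0, -0.1]
opening: 0.0373
gripper_force: 30.0
```

>>> play_rows --motion '[{"x": 0,"y": 0,"z": -0.4,"rx": 0,"ry": 0,"rz": 0},{"x": 0,"y": 0,"z": -1,"rx": 0,"ry": 0,"rz": 0},{"x": 0,"y": 0,"z": -1,"rx": 0,"ry": 0,"rz": 0},{"x": -0.09,"y": -0.99,"z": 0,"rx": 0,"ry": 0,"rz": 0},{"x": -0.09,"y": -0.99,"z": 0,"rx": 0,"ry": 0,"rz": 0},{"x": -0.09,"y": -0.99,"z": 0,"rx": 0,"ry": 0,"rz": 0},{"x": -0.09,"y": -0.99,"z": 0,"rx": 0,"ry": 0,"rz": 0},{"x": -0.09,"y": -0.99,"z": 0,"rx": 0,"ry": 0,"rz": 0},{"x": -0.09,"y": -0.99,"z": 0,"rx": 0,"ry": 0,"rz": 0},{"x": -0.09,"y": -0.99,"z": 0,"rx": 0,"ry": 0,"rz": 0},{"x": -0.09,"y": -0.99,"z": 0,"rx": 0,"ry": 0,"rz": 0},{"x": -0.09,"y": -0.99,"z": 0,"rx": 0,"ry": 0,"rz": 0},{"x": -0.09,"y": -0.99,"z": 0,"rx": 0,"ry": 0,"rz": 0},{"x": 0,"y": 0,"z": 0,"rx": 0,"ry": 0,"rz": -1},{"x": 0,"y": 0,"z": 0,"rx": 0,"ry": 0,"rz": -1},{"x": 0,"y": 0,"z": 0,"rx": 0,"ry": 0,"rz": -1},{"x": 0,"y": 0,"z": 0,"rx": 0,"ry": 0,"rz": -1},{"x": 0,"y": 0,"z": 0,"rx": 0,"ry": 0,"rz": -1},{"x": 0,"y": 0,"z": 0,"rx": 0,"ry": 0,"rz": 0}]'

```text
clock: 16.77
tool_pos: [0.4769, 0.2612, 0.124]
orientation: [180.0, 0.0, 13.4]
force: [0.3, 0.0, -0.5]
opening: 0.0373
gripper_force: 30.0
```

```bash
python3 - <<'E'
from h import *
go(.478,.261,.0095,13)
E
```

```text
t 16.775 tcp [0.4769 0.2612 0.124 ] [1.7999e+02 1.0000e-02 1.3400e+01] | units xyz [0.04 0.02 4.58] rz 0.1 open 0.0373 [ 0.3  0.  -0.5]
```

>>> play_rows --motion '[{"x": 0.04,"y": 0.02,"z": 1,"rx": 0,"ry": 0,"rz": 0},{"x": 0,"y": 0,"z": 1,"rx": 0,"ry": 0,"rz": 0},{"x": 0,"y": 0,"z": 1,"rx": 0,"ry": 0,"rz": 0},{"x": 0,"y": 0,"z": 0.8,"rx": 0,"ry": 0,"rz": 0},{"x": 0,"y": 0,"z": 0.4,"rx": 0,"ry": 0,"rz": 0},{"x": 0,"y": 0,"z": 0.25,"rx": 0,"ry": 0,"rz": 0},{"x": 0,"y": 0,"z": 0.13,"rx": 0,"ry": 0,"rz": 0},{"x": 0,"y": 0,"z": 0,"rx": 0,"ry": 0,"rz": 0},{"x": 0,"y": 0,"z": 0,"rx": 0,"ry": 0,"rz": 0}]'

```text
clock: 17.9
tool_pos: [0.4783, 0.2606, 0.0101]
orientation: [-180.0, -0.0, 13.4]
force: [-0.3, 0.0, 0.0]
opening: 0.0372
gripper_force: 30.0
```

>>> play_rows --motion '[{"x": 0,"y": 0,"z": 0.03,"rx": 0,"ry": 0,"rz": 0},{"x": 0,"y": 0,"z": 0,"rx": 0,"ry": 0,"rz": 0}]'

```text
clock: 18.15
tool_pos: [0.4782, 0.2605, 0.0091]
orientation: [-180.0, -0.0, 13.4]
force: [0.6, 0.6, 0.5]
opening: 0.0369
gripper_force: 30.0
```

>>> play_rows --motion '[{"x": 0,"y": 0,"z": 0,"rx": 0,"ry": 0,"rz": 0},{"x": 0,"y": 0,"z": 0,"rx": 0,"ry": 0,"rz": 0},{"x": 0,"y": 0,"z": 0,"rx": 0,"ry": 0,"rz": 0},{"x": 0,"y": 0,"z": 0,"rx": 0,"ry": 0,"rz": 0},{"x": 0,"y": 0,"z": -0.4,"rx": 0,"ry": 0,"rz": 0},{"x": 0,"y": 0,"z": -1,"rx": 0,"ry": 0,"rz": 0},{"x": 0,"y": 0,"z": -1,"rx": 0,"ry": 0,"rz": 0},{"x": 0,"y": 0,"z": -1,"rx": 0,"ry": 0,"rz": 0},{"x": 0,"y": 0,"z": -1,"rx": 0,"ry": 0,"rz": 0},{"x": 0,"y": 0,"z": -1,"rx": 0,"ry": 0,"rz": 0},{"x": 0,"y": 0,"z": -0.6,"rx": 0,"ry": 0,"rz": 1},{"x": 0,"y": 0,"z": 0,"rx": 0,"ry": 0,"rz": 1},{"x": 0,"y": 0,"z": 0,"rx": 0,"ry": 0,"rz": 1},{"x": 0,"y": 0,"z": 0,"rx": 0,"ry": 0,"rz": 1},{"x": 0,"y": 0,"z": 0,"rx": 0,"ry": 0,"rz": 1},{"x": 0,"y": 0,"z": 0,"rx": 0,"ry": 0,"rz": 0}]' --fingers 0.4

```text
clock: 20.15
tool_pos: [0.478, 0.2603, 0.1595]
orientation: [-180.0, -0.0, -6.6]
force: [0.0, 0.2, 0.9]
opening: 0.0611
gripper_force: 0.0
```

```bash
python3 - <<'E'
from h import *
go(.473,.0105,.10,-6.6)
E
```

```text
t 20.15 tcp [0.478  0.2603 0.1595] [-1.7997e+02 -2.0000e-02 -6.5600e+00] | units xyz [0.94 9.95 2.37] rz 0.01 open 0.0611 [0.  0.2 0.9]
```

>>> play_rows --motion '[{"x": 0.09,"y": 0.99,"z": 0,"rx": 0,"ry": 0,"rz": 0},{"x": 0.09,"y": 0.99,"z": 0,"rx": 0,"ry": 0,"rz": 0},{"x": 0.09,"y": 0.99,"z": 0,"rx": 0,"ry": 0,"rz": 0},{"x": 0.09,"y": 0.99,"z": 0,"rx": 0,"ry": 0,"rz": 0},{"x": 0.09,"y": 0.99,"z": 0,"rx": 0,"ry": 0,"rz": 0},{"x": 0.09,"y": 0.99,"z": 0,"rx": 0,"ry": 0,"rz": 0},{"x": 0.09,"y": 0.99,"z": 0,"rx": 0,"ry": 0,"rz": 0},{"x": 0.09,"y": 0.99,"z": 0,"rx": 0,"ry": 0,"rz": 0},{"x": 0.09,"y": 0.99,"z": 0,"rx": 0,"ry": 0,"rz": 0},{"x": 0.09,"y": 0.99,"z": 0,"rx": 0,"ry": 0,"rz": 0},{"x": 0,"y": 0,"z": 0,"rx": 0,"ry": 0,"rz": 0}]' --fingers 1

```text
clock: 21.52
tool_pos: [0.4713, 0.0095, 0.159]
orientation: [-180.0, -0.0, -6.7]
force: [-0.2, -0.4, 0.1]
opening: 0.0873
gripper_force: 0.0
```

```bash
python3 - <<'E'
from h import *
go(.473,.0105,.0445,-6.5)
c=cams.get_calibration('wrist');im=cams.snapshot('wrist');np.save('w5.npy',c,allow_pickle=True)
s=cams.snapshot('side')
a=cv2.resize(im[100:340,160:480],None,fx=1.5,fy=1.5);b=cv2.resize(s[150:360,235:405],None,fx=1.714,fy=1.714)
cv2.imwrite('pics/m5.png',np.hstack([a,b[:360]]))
E
```

```text
t 21.525 tcp [0.4713 0.0095 0.159 ] [-180.     -0.     -6.73] | units xyz [ 0.06 -0.05  4.58] rz -0.06 open 0.0873 [-0.2 -0.4  0.1]
```

View pics/m5.png

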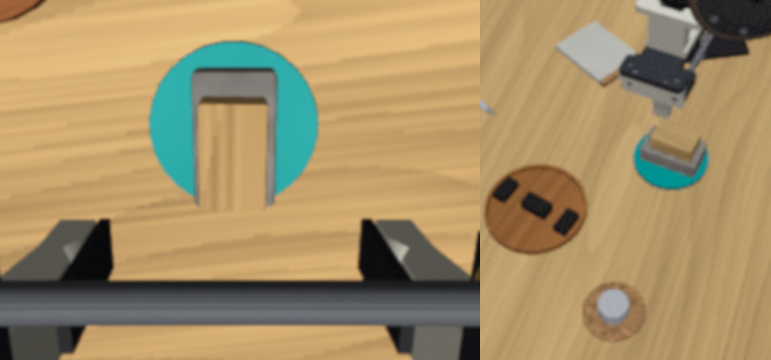

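The tin stands on the cork mat, centred (613,306 against 614,311). The block is undisturbed, square to the tool with its far edge at (197–268,104). Now grasping it.

>>> play_rows --motion '[{"x": 0.06,"y": -0.05,"z": 1,"rx": 0,"ry": 0,"rz": -0.05},{"x": 0,"y": 0,"z": 1,"rx": 0,"ry": 0,"rz": 0},{"x": 0,"y": 0,"z": 1,"rx": 0,"ry": 0,"rz": 0},{"x": 0,"y": 0,"z": 0.8,"rx": 0,"ry": 0,"rz": 0},{"x": 0,"y": 0,"z": 0.4,"rx": 0,"ry": 0,"rz": 0},{"x": 0,"y": 0,"z": 0.25,"rx": 0,"ry": 0,"rz": 0},{"x": 0,"y": 0,"z": 0.13,"rx": 0,"ry": 0,"rz": 0},{"x": 0,"y": 0,"z": 0,"rx": 0,"ry": 0,"rz": 0},{"x": 0,"y": 0,"z": 0,"rx": 0,"ry": 0,"rz": 0}]'

```text
clock: 22.75
tool_pos: [0.4739, 0.0131, 0.0448]
orientation: [-180.0, -0.0, -6.4]
force: [-0.7, 0.1, -0.2]
opening: 0.0879
gripper_force: 0.0
```

>>> play_rows --motion '[{"x": 0,"y": 0,"z": 0,"rx": 0,"ry": 0,"rz": 0},{"x": 0,"y": 0,"z": 0,"rx": 0,"ry": 0,"rz": 0},{"x": 0,"y": 0,"z": 0,"rx": 0,"ry": 0,"rz": 0},{"x": 0,"y": 0,"z": 0,"rx": 0,"ry": 0,"rz": 0},{"x": 0,"y": 0,"z": 0,"rx": 0,"ry": 0,"rz": 0},{"x": 0,"y": 0,"z": 0,"rx": 0,"ry": 0,"rz": 0},{"x": 0,"y": 0,"z": 0,"rx": 0,"ry": 0,"rz": 0}]' --fingers -1

```text
clock: 23.62
tool_pos: [0.4736, 0.0129, 0.0443]
orientation: [180.0, -0.0, -6.4]
force: [1.0, 0.4, -0.5]
opening: 0.0378
gripper_force: 30.0
```

>>> play_rows --motion '[{"x": 0,"y": 0,"z": -0.4,"rx": 0,"ry": 0,"rz": 0},{"x": 0,"y": 0,"z": -1,"rx": 0,"ry": 0,"rz": 0},{"x": 0,"y": 0,"z": -1,"rx": 0,"ry": 0,"rz": 0},{"x": 0,"y": 0,"z": -0.5,"rx": 0,"ry": 0,"rz": 0},{"x": 0.1,"y": 1,"z": 0,"rx": 0,"ry": 0,"rz": 0},{"x": 0.1,"y": 1,"z": 0,"rx": 0,"ry": 0,"rz": 0},{"x": 0.1,"y": 1,"z": 0,"rx": 0,"ry": 0,"rz": 0},{"x": 0.1,"y": 1,"z": 0,"rx": 0,"ry": 0,"rz": 0},{"x": 0.1,"y": 1,"z": 0,"rx": 0,"ry": 0,"rz": 0},{"x": 0.1,"y": 1,"z": 0,"rx": 0,"ry": 0,"rz": 0},{"x": 0.1,"y": 1,"z": 0,"rx": 0,"ry": 0,"rz": 0},{"x": 0.1,"y": 1,"z": 0,"rx": 0,"ry": 0,"rz": 0},{"x": 0.1,"y": 1,"z": 0,"rx": 0,"ry": 0,"rz": 0},{"x": 0.1,"y": 1,"z": 0,"rx": 0,"ry": 0,"rz": 0},{"x": 0,"y": 0,"z": 0,"rx": 0,"ry": 0,"rz": 0}]'

```text
clock: 25.5
tool_pos: [0.4702, -0.2394, 0.1164]
orientation: [-180.0, 0.0, -6.5]
force: [-0.5, 0.2, -1.0]
opening: 0.0379
gripper_force: 30.0
```

>>> play_rows --motion '[{"x": 0,"y": 0,"z": 0,"rx": 0,"ry": 0,"rz": -0.95},{"x": 0,"y": 0,"z": 0,"rx": 0,"ry": 0,"rz": -0.95},{"x": 0,"y": 0,"z": 0,"rx": 0,"ry": 0,"rz": -0.95},{"x": 0,"y": 0,"z": 0,"rx": 0,"ry": 0,"rz": -0.95},{"x": 0,"y": 0,"z": 0,"rx": 0,"ry": 0,"rz": -0.95},{"x": 0,"y": 0,"z": 0,"rx": 0,"ry": 0,"rz": -0.95},{"x": 0,"y": 0,"z": 0,"rx": 0,"ry": 0,"rz": -0.95},{"x": 0,"y": 0,"z": 0,"rx": 0,"ry": 0,"rz": -0.95},{"x": 0,"y": 0,"z": 0,"rx": 0,"ry": 0,"rz": -0.95},{"x": 0,"y": 0,"z": 0,"rx": 0,"ry": 0,"rz": 0}]'

```text
clock: 26.75
tool_pos: [0.4705, -0.2377, 0.1167]
orientation: [-180.0, 0.0, 27.8]
force: [-0.1, -0.0, 0.3]
opening: 0.0378
gripper_force: 30.0
```

```bash
python3 - <<'E'
from h import *
go(.471,-.2385,.0155,27.5)
c=cams.get_calibration('wrist');im=cams.snapshot('wrist');crop(im,140,60,500,330,2.2,'w6.png');np.save('w6.npy',c,allow_pickle=True)
a=np.radians(27.5);x=np.array([np.cos(a),np.sin(a),0]);y=np.array([-x[1],x[0],0]);o=np.array([.471,-.2385,.009])
P=[o+.046*i*x+.033*j*y for i,j in((1,1),(1,-1),(-1,-1),(-1,1))]
print(((proj(c,P)-[140,60])*2.2).round())
E
```

```text
t 26.75 tcp [ 0.4705 -0.2377  0.1167] [-1.7998e+02  1.0000e-02  2.7800e+01] | units xyz [0.   0.04 4.05] rz 0.08 open 0.0378 [-0.1 -0.   0.3]
[[302. 196.]
 [481. 197.]
 [471. 425.]
 [308. 424.]]
```

View pics/w6.png

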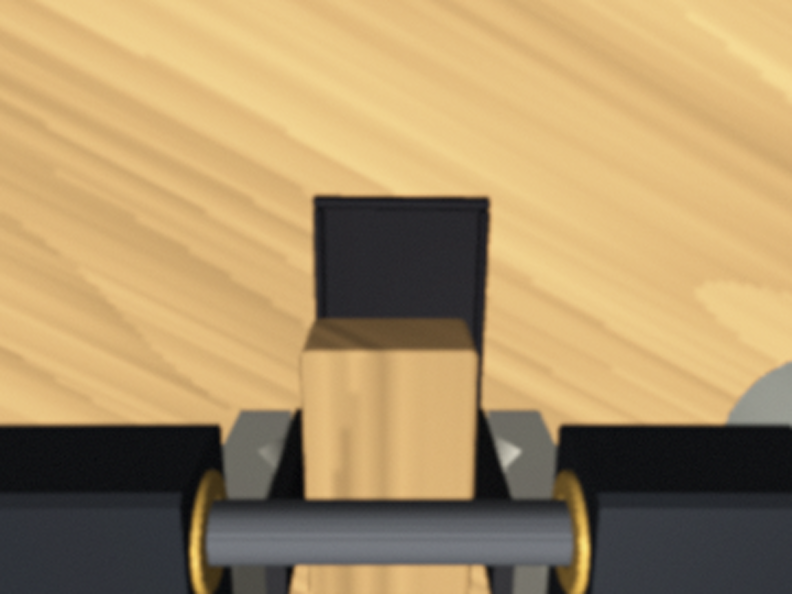

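The black tray's far edge is at (315–489,197) against a prediction of 302–481, so the target shifts about 3.5 mm along tool +y. The block hangs level and square in the fingers.

>>> play_rows --motion '[{"x": 0,"y": 0.19,"z": 1,"rx": 0,"ry": 0,"rz": 0.08},{"x": 0,"y": 0,"z": 1,"rx": 0,"ry": 0,"rz": 0},{"x": 0,"y": 0,"z": 1,"rx": 0,"ry": 0,"rz": 0},{"x": 0,"y": 0,"z": 0.5,"rx": 0,"ry": 0,"rz": 0},{"x": 0,"y": 0,"z": 0.3,"rx": 0,"ry": 0,"rz": 0},{"x": 0,"y": 0,"z": 0.25,"rx": 0,"ry": 0,"rz": 0},{"x": 0,"y": 0,"z": 0,"rx": 0,"ry": 0,"rz": 0},{"x": 0,"y": 0,"z": 0,"rx": 0,"ry": 0,"rz": 0}]'

```text
clock: 27.8
tool_pos: [0.4732, -0.2426, 0.0161]
orientation: [180.0, -0.0, 27.5]
force: [-0.1, 1.1, -0.1]
opening: 0.0377
gripper_force: 30.0
```

>>> play_rows --motion '[{"x": 0,"y": 0,"z": 0.06,"rx": 0,"ry": 0,"rz": 0},{"x": 0,"y": 0,"z": 0,"rx": 0,"ry": 0,"rz": 0}]'

```text
clock: 28.05
tool_pos: [0.4731, -0.2425, 0.0143]
orientation: [180.0, -0.0, 27.5]
force: [1.4, -0.3, 0.1]
opening: 0.0378
gripper_force: 30.0
```

>>> play_rows --motion '[{"x": 0,"y": 0,"z": 0,"rx": 0,"ry": 0,"rz": 0},{"x": 0,"y": 0,"z": 0,"rx": 0,"ry": 0,"rz": 0},{"x": 0,"y": 0,"z": 0,"rx": 0,"ry": 0,"rz": 0},{"x": 0,"y": 0,"z": 0,"rx": 0,"ry": 0,"rz": 0},{"x": 0,"y": 0,"z": -0.4,"rx": 0,"ry": 0,"rz": 0},{"x": 0,"y": 0,"z": -1,"rx": 0,"ry": 0,"rz": 0},{"x": 0,"y": 0,"z": -1,"rx": 0,"ry": 0,"rz": 0},{"x": 0,"y": 0,"z": -1,"rx": 0,"ry": 0,"rz": 0},{"x": 0,"y": 0,"z": -1,"rx": 0,"ry": 0,"rz": 0},{"x": 0,"y": 0,"z": -1,"rx": 0,"ry": 0,"rz": 0},{"x": 0,"y": 0,"z": 0,"rx": 0,"ry": 0,"rz": 0}]' --fingers 0.4

```text
clock: 29.42
tool_pos: [0.4742, -0.2428, 0.1519]
orientation: [179.8, -0.2, 27.5]
force: [0.2, -0.7, 1.4]
opening: 0.0612
gripper_force: 0.0
```

```bash
python3 - <<'E'
from h import *
go(.4755,.0105,.015,-6.6)
E
```

```text
t 29.425 tcp [ 0.4742 -0.2428  0.1519] [179.83  -0.21  27.51] | units xyz [ 4.71 -8.98  5.46] rz 8.53 open 0.0612 [ 0.2 -0.7  1.4]
```

Translate back (9 rows), then rotate.

>>> play_rows --motion '[{"x": 0.52,"y": -1,"z": 0,"rx": 0,"ry": 0,"rz": 0},{"x": 0.52,"y": -1,"z": 0,"rx": 0,"ry": 0,"rz": 0},{"x": 0.52,"y": -1,"z": 0,"rx": 0,"ry": 0,"rz": 0},{"x": 0.52,"y": -1,"z": 0,"rx": 0,"ry": 0,"rz": 0},{"x": 0.52,"y": -1,"z": 0,"rx": 0,"ry": 0,"rz": 0},{"x": 0.52,"y": -1,"z": 0,"rx": 0,"ry": 0,"rz": 0},{"x": 0.52,"y": -1,"z": 0,"rx": 0,"ry": 0,"rz": 0},{"x": 0.52,"y": -1,"z": 0,"rx": 0,"ry": 0,"rz": 0},{"x": 0.52,"y": -1,"z": 0,"rx": 0,"ry": 0,"rz": 0},{"x": 0,"y": 0,"z": 0,"rx": 0,"ry": 0,"rz": 0.95},{"x": 0,"y": 0,"z": 0,"rx": 0,"ry": 0,"rz": 0.95},{"x": 0,"y": 0,"z": 0,"rx": 0,"ry": 0,"rz": 0.95},{"x": 0,"y": 0,"z": 0,"rx": 0,"ry": 0,"rz": 0.95},{"x": 0,"y": 0,"z": 0,"rx": 0,"ry": 0,"rz": 0.95},{"x": 0,"y": 0,"z": 0,"rx": 0,"ry": 0,"rz": 0.95},{"x": 0,"y": 0,"z": 0,"rx": 0,"ry": 0,"rz": 0.95},{"x": 0,"y": 0,"z": 0,"rx": 0,"ry": 0,"rz": 0.95},{"x": 0,"y": 0,"z": 0,"rx": 0,"ry": 0,"rz": 0.95},{"x": 0,"y": 0,"z": 0,"rx": 0,"ry": 0,"rz": 0}]' --fingers 1

```text
clock: 31.8
tool_pos: [0.4724, 0.011, 0.1489]
orientation: [180.0, 0.0, -6.7]
force: [0.0, 0.4, 0.9]
opening: 0.0874
gripper_force: 0.0
```

```bash
python3 - <<'E'
from h import *
go(.4755,.0105,.0145,-6.6)
c=cams.get_calibration('wrist');im=cams.snapshot('wrist');np.save('w7.npy',c,allow_pickle=True)
t=cams.snapshot('top')
a=cv2.resize(im[100:300,160:480],None,fx=1.5,fy=1.5);b=cv2.resize(t[180:260,380:440],None,fx=3.75,fy=3.75)
cv2.imwrite('pics/m7.png',np.hstack([a,b[:300]]))
E
```

```text
t 31.8 tcp [0.4724 0.011  0.1489] [ 1.7999e+02  3.0000e-02 -6.6900e+00] | units xyz [0.13 0.01 5.37] rz -0.02 open 0.0874 [0.  0.4 0.9]
```

View pics/m7.png

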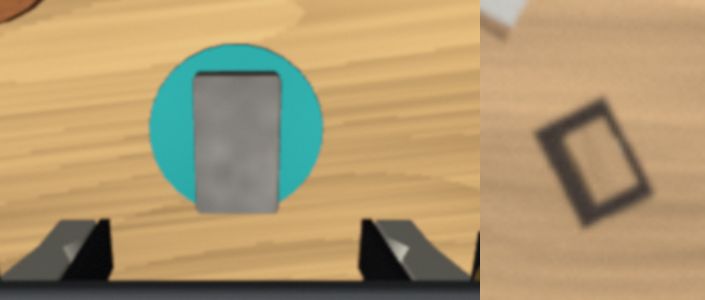

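The weight is square to the tool and centred (x 193–280, rows 73–213). The block lies in the black tray with its top at about (565,137), (604,112), (637,185) and (595,208), so I'll check that offset numerically.

```bash
python3 - <<'E'
from h import *
np.set_printoptions(precision=4,suppress=True)
t=cams.get_calibration('top');c=np.load('w7.npy',allow_pickle=True).item()
T=lambda p,z:onz(t,[380+(p[0]-480+.5)/3.75-.5,180+(p[1]+.5)/3.75-.5],z)[:2]
b=np.array([T(p,.030) for p in((565,137),(604,112),(637,185),(595,208))]);k=np.array([T(p,.009) for p in((535,132),(605,97),(652,191),(587,226))])
print('block',b.mean(0),np.linalg.norm(np.roll(b,-1,0)-b,axis=1),'tray',k.mean(0))
W=lambda p,z:onz(c,[160+(p[0]+.5)/1.5-.5,100+(p[1]+.5)/1.5-.5],z)[:2]
w=np.array([W(p,.034) for p in((194,76),(280,76),(279,213),(196,213))]);print('weight',w.mean(0),np.linalg.norm(np.roll(w,-1,0)-w,axis=1))
go(*w.mean(0),.0145,-6.6)
E
```

```text
block [ 0.4713 -0.2418] [0.039  0.0658 0.0399 0.0631] tray [ 0.4731 -0.2409]
weight [0.4754 0.0093] [0.0478 0.0823 0.0502 0.0823]
t 31.9 tcp [0.4726 0.011  0.1489] [179.99   0.02  -6.63] | units xyz [0.12 0.06 5.38] rz -0.01 open 0.0877 [-0.   0.   0.8]
```

The block is within 2 mm of the tray centre and the weight hasn't moved. Now grasping the weight.

>>> play_rows --motion '[{"x": 0.12,"y": 0.04,"z": 1,"rx": 0,"ry": 0,"rz": 0},{"x": 0,"y": 0,"z": 1,"rx": 0,"ry": 0,"rz": 0},{"x": 0,"y": 0,"z": 1,"rx": 0,"ry": 0,"rz": 0},{"x": 0,"y": 0,"z": 1,"rx": 0,"ry": 0,"rz": 0},{"x": 0,"y": 0,"z": 0.7,"rx": 0,"ry": 0,"rz": 0},{"x": 0,"y": 0,"z": 0.4,"rx": 0,"ry": 0,"rz": 0},{"x": 0,"y": 0,"z": 0.25,"rx": 0,"ry": 0,"rz": 0},{"x": 0,"y": 0,"z": 0,"rx": 0,"ry": 0,"rz": 0},{"x": 0,"y": 0,"z": 0,"rx": 0,"ry": 0,"rz": 0}]'

```text
clock: 33.02
tool_pos: [0.476, 0.0099, 0.0158]
orientation: [-180.0, -0.0, -6.7]
force: [-0.4, 0.4, 0.6]
opening: 0.0878
gripper_force: 0.0
```

>>> play_rows --motion '[{"x": 0,"y": 0,"z": 0,"rx": 0,"ry": 0,"rz": 0},{"x": 0,"y": 0,"z": 0,"rx": 0,"ry": 0,"rz": 0},{"x": 0,"y": 0,"z": 0,"rx": 0,"ry": 0,"rz": 0},{"x": 0,"y": 0,"z": 0,"rx": 0,"ry": 0,"rz": 0},{"x": 0,"y": 0,"z": 0,"rx": 0,"ry": 0,"rz": 0},{"x": 0,"y": 0,"z": 0,"rx": 0,"ry": 0,"rz": 0}]' --fingers -1

```text
clock: 33.78
tool_pos: [0.4756, 0.0097, 0.0153]
orientation: [180.0, 0.0, -6.7]
force: [-0.5, 0.2, 1.1]
opening: 0.0498
gripper_force: 30.0
```

>>> play_rows --motion '[{"x": 0,"y": 0,"z": -0.2,"rx": 0,"ry": 0,"rz": 0},{"x": 0,"y": 0,"z": -0.6,"rx": 0,"ry": 0,"rz": 0},{"x": 0,"y": 0,"z": -1,"rx": 0,"ry": 0,"rz": 0},{"x": 0,"y": 0,"z": -1,"rx": 0,"ry": 0,"rz": 0},{"x": 0,"y": 0,"z": -1,"rx": 0,"ry": 0,"rz": 0},{"x": 0.96,"y": 0.73,"z": 0,"rx": 0,"ry": 0,"rz": 0},{"x": 0.96,"y": 0.73,"z": 0,"rx": 0,"ry": 0,"rz": 0},{"x": 0.96,"y": 0.73,"z": 0,"rx": 0,"ry": 0,"rz": 0},{"x": 0.96,"y": 0.73,"z": 0,"rx": 0,"ry": 0,"rz": 0},{"x": 0.96,"y": 0.73,"z": 0,"rx": 0,"ry": 0,"rz": 0},{"x": 0.96,"y": 0.73,"z": 0,"rx": 0,"ry": 0,"rz": 0},{"x": 0.96,"y": 0.73,"z": 0,"rx": 0,"ry": 0,"rz": 0},{"x": 0.96,"y": 0.73,"z": 0,"rx": 0,"ry": 0,"rz": 0},{"x": 0,"y": 0,"z": 0,"rx": 0,"ry": 0,"rz": 0.91},{"x": 0,"y": 0,"z": 0,"rx": 0,"ry": 0,"rz": 0.91},{"x": 0,"y": 0,"z": 0,"rx": 0,"ry": 0,"rz": 0.91},{"x": 0,"y": 0,"z": 0,"rx": 0,"ry": 0,"rz": 0.91},{"x": 0,"y": 0,"z": 0,"rx": 0,"ry": 0,"rz": 0.91},{"x": 0,"y": 0,"z": 0,"rx": 0,"ry": 0,"rz": 0.91},{"x": 0,"y": 0,"z": 0,"rx": 0,"ry": 0,"rz": 0}]'

```text
clock: 36.28
tool_pos: [0.6488, -0.1576, 0.11]
orientation: [180.0, 0.1, -28.5]
force: [-0.1, -0.1, -3.0]
opening: 0.05
gripper_force: 30.0
```

```bash
python3 - <<'E'
from h import *
go(.649,-.1575,.0165,-28.5)
c=cams.get_calibration('wrist');im=cams.snapshot('wrist');crop(im,140,60,500,330,2.2,'w8.png')
a=np.radians(-28.5);x=np.array([np.cos(a),np.sin(a),0]);y=np.array([-x[1],x[0],0]);o=np.array([.649,-.1575,.009])
P=[o+.06*i*x+.0425*j*y for i,j in((1,1),(1,-1),(-1,-1),(-1,1))]
print(((proj(c,P)-[140,60])*2.2).round())
E
```

```text
t 36.275 tcp [ 0.6488 -0.1576  0.11  ] [ 1.7998e+02  6.0000e-02 -2.8540e+01] | units xyz [ 0.01 -0.01  3.74] rz -0.01 open 0.05 [-0.1 -0.1 -3. ]
[[268. 159.]
 [508. 159.]
 [493. 464.]
 [282. 464.]]
```

View pics/w8.png

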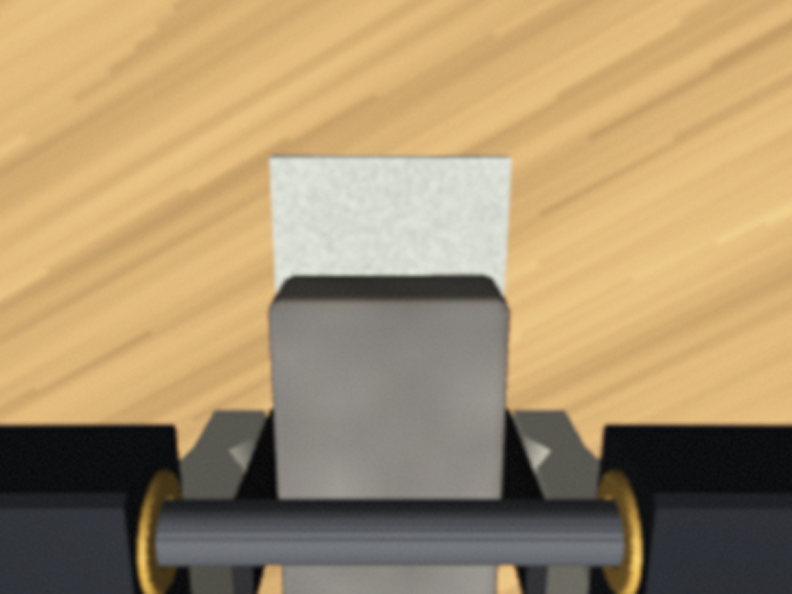

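The notepad's far edge is at (270–511,156) against a prediction of (268–508,159), so it's within 1 mm and square. Lowering the weight.

>>> play_rows --motion '[{"x": 0.03,"y": 0.03,"z": 1,"rx": 0,"ry": 0,"rz": 0},{"x": 0,"y": 0,"z": 1,"rx": 0,"ry": 0,"rz": 0},{"x": 0,"y": 0,"z": 0.8,"rx": 0,"ry": 0,"rz": 0},{"x": 0,"y": 0,"z": 0.4,"rx": 0,"ry": 0,"rz": 0},{"x": 0,"y": 0,"z": 0.3,"rx": 0,"ry": 0,"rz": 0},{"x": 0,"y": 0,"z": 0.2,"rx": 0,"ry": 0,"rz": 0},{"x": 0,"y": 0,"z": 0,"rx": 0,"ry": 0,"rz": 0},{"x": 0,"y": 0,"z": 0,"rx": 0,"ry": 0,"rz": 0}]'

```text
clock: 37.33
tool_pos: [0.65, -0.1587, 0.0184]
orientation: [-180.0, -0.0, -28.5]
force: [-0.1, 0.5, -2.5]
opening: 0.05
gripper_force: 30.0
```

>>> play_rows --motion '[{"x": 0,"y": 0,"z": 0.08,"rx": 0,"ry": 0,"rz": 0},{"x": 0,"y": 0,"z": 0,"rx": 0,"ry": 0,"rz": 0}]'

```text
clock: 37.58
tool_pos: [0.6501, -0.1587, 0.0164]
orientation: [-180.0, -0.1, -28.5]
force: [-0.5, -0.0, 0.9]
opening: 0.0496
gripper_force: 30.0
```

>>> play_rows --motion '[{"x": 0,"y": 0,"z": 0,"rx": 0,"ry": 0,"rz": 0},{"x": 0,"y": 0,"z": 0,"rx": 0,"ry": 0,"rz": 0},{"x": 0,"y": 0,"z": 0,"rx": 0,"ry": 0,"rz": 0},{"x": 0,"y": 0,"z": 0,"rx": 0,"ry": 0,"rz": 0},{"x": 0,"y": 0,"z": -0.3,"rx": 0,"ry": 0,"rz": 0},{"x": 0,"y": 0,"z": -1,"rx": 0,"ry": 0,"rz": 0},{"x": 0,"y": 0,"z": -1,"rx": 0,"ry": 0,"rz": 0},{"x": 0,"y": 0,"z": -1,"rx": 0,"ry": 0,"rz": 0},{"x": 0,"y": 0,"z": -1,"rx": 0,"ry": 0,"rz": 0},{"x": 0,"y": 0,"z": -1,"rx": 0,"ry": 0,"rz": 0},{"x": 0,"y": 0,"z": 0,"rx": 0,"ry": 0,"rz": 0},{"x": 0,"y": 0,"z": 0,"rx": 0,"ry": 0,"rz": 0}]' --fingers 0.7

```text
clock: 39.08
tool_pos: [0.6493, -0.1586, 0.1483]
orientation: [-180.0, 0.0, -28.6]
force: [-1.1, 0.3, -0.7]
opening: 0.0745
gripper_force: 0.0
```

```bash
python3 - <<'E'
from h import *
go(.649,-.1575,.0165,-28.5)
im=cams.snapshot('wrist');s=cams.snapshot('side')
a=cv2.resize(im[100:340,160:480],None,fx=1.5,fy=1.5);b=cv2.resize(s[150:360,235:405],None,fx=1.714,fy=1.714)
cv2.imwrite('pics/m9.png',np.hstack([a,b[:360]]))
E
```

```text
t 39.075 tcp [ 0.6493 -0.1586  0.1483] [-1.7999e+02  1.0000e-02 -2.8560e+01] | units xyz [-0.03 -0.03  5.27] rz -0.01 open 0.0745 [-1.1  0.3 -0.7]
```

View pics/m9.png

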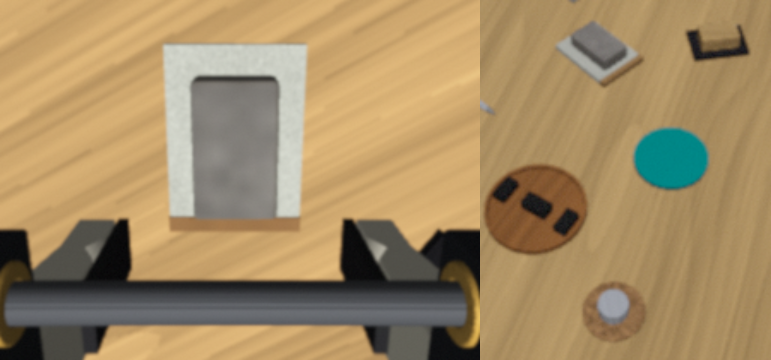

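The weight lies square and centred on the notepad (x 192–279 on a pad spanning 165–307). The block, eraser and tin are all in place, the coaster is empty and unmoved, and the gripper is clear.

```bash
python3 -c "
from plant import workorder
print(workorder.close_job())"
```

```text
the job is handed in; nothing more can be done
None
```

The pile is cleared and the job handed in at about 39 s of the 115 s allowed; the final pictures show all four pieces flat and centred on their places and the coaster where it was. The arm stayed well clear of the cactus, but I did not check it in a picture, and the hand-in gave no verdict.

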